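# Slide the stone slab up onto the punching board

## Robot

A 6-joint arm with a two-finger parallel gripper is mounted at the origin on the work surface. World frame = base frame: x ahead of the robot, y to its left, z up, the work surface at z = 0. Lengths are in m, angles in rad, forces in N, time in s.
With the tool pointing down it reaches from about 0.3 to 0.775 m from the base axis. Payload 14.6 kg.
Tool frame: the origin (TCP) lies on the centre line of the jaws, within the pads' length; the fingertips stand 19 mm ahead of it and the grasp point (between the pads) is the TCP; y points along the fingers, x is the direction in which the jaws open and shut, and the axes are right-handed (so a half turn about y gives the same grasp; the last joint's range is limited). The gripper opens to 94 mm and grips with 3 to 60 N. Pads are 16 mm wide; open, the fingers measure 119 mm over their backs; the gripper's body (75 mm by 177 mm) begins 78 mm behind the grasp point.
Start: joints at [1.034, 0.3, 1.521, -0, 1.321, -0.067], TCP at [0.249, 0.49, 0.224] pointing down, gripper open.
Joint ranges: [-3.03, 3.03], [-0.79, 2.21], [0.23, 2.52], [-1.04, 4.18], [0, 3.07], [-2.55, 2.55]. Speed limits (rad/s): [2.22, 2.22, 2.57, 3.14, 3.14, 3.14].

## Interface

Orientations are given as [roll, pitch, yaw] about the fixed x, y, z axes, in that order (R = Rz(yaw) Ry(pitch) Rx(roll)).
In Python, from station import get_obs, cams, workorder gives the robot as it stands.
- The arm moves only by the shell command python3 -m handwheel 'ROWS' [FORCE]. ROWS is JSON, a list of rows, each an object of numbers: "fingers": the opening, from -1 (shut) to 1 (fully open); "x", "y", "z": the shift along the tool's x, y, z in m; "spin": the turn about the tool's y in degrees. In form: [{"fingers": .., "x": .., "y": .., "z": .., "spin": ..}, ...]. A call has exactly 10 rows; each row is the pose to reach, as a shift and turn from the pose commanded when the call began, along the tool's axes at that moment; what a row does not reach only later rows make up. A row lasts 1/10 s, in which the tool goes at most 50 mm and 8.59 degrees, less where a joint would pass 70% of its speed; a pose out of reach is approached as far as the arm can. A call with a gripper value outside its range is refused whole. The fingers move at their own pace and stop on an object; FORCE is the grip in N (left out, the last holds). Time passes only in rows, so rows that repeat a pose let the fingers close, or fill a call up. It gives the time, the measured TCP pose, the force and the opening at its end, in the units of the state.
- get_obs(): the state, without advancing time (a new reading comes with each control period).
- cams.camera(name): name is "side" or "top" or "wrist"; returns (picture, depth): 400x640x3 uint8, red, green, blue; 400x640 float32, m along the optical axis (not along the pixel's ray), 0 where there is no reading.
- cams.get_calibration(name): a dict with "fx", "fy", "cx", "cy" (pixels), "dist" ([k1, k2, p1, p2, k3] as OpenCV has them; the pictures are not rectified), "view" (4x4, takes a point from world to camera coordinates). Camera axes: x right, y down, z forward; pixel columns grow to the right and rows downward; lengths in m; the calibration is good to about 2 mm. A picture is of the moment at which its call begins: read the wrist's pose just before it. get_calibration takes no time and is no camera call; for the wrist camera it gives the pose at the moment of the call.
- workorder.hand_in(): hands the job in, once; it reports no verdict.
The state is a dict: "time_s": time; "qpos": joint angles; "joint_vel": joint speeds; "tau": joint torques, N m; "ee_pos": TCP position; "eef_rot": TCP orientation; "force": force on the tool from outside, world axes, zero at the start; "moment": the same for the moment, N m; "grip_width": finger opening in m.
Only numpy, scipy, OpenCV 4.12 (cv2) and the standard library are available. Lean on these libraries where they do the work, as an engineer would, in place of code of your own. Each camera call takes 0.05 s, during which the arm holds its last target. There are 200 camera calls.

## Task

Two polished stones lie side by side on the leather-worker's bench in front of the metal ramp of the dark wooden punching board. Push the square stone slab up the ramp, sliding it and not lifting it, until the whole of it lies flat on the level top of the board, square with the board's edges. Leave the round stone and the white glue bottle where they stand.

Things in the scene. Friction and masses are not known exactly. Their poses are not given: they have to be found in the camera images.
- slab_c (a point): Centre (half-way up) of the square stone slab: loose, pale polished stone, 100 x 100 mm, 30 mm high, 0.45 to 0.85 kg, edges rounded 3 mm. Starts flat on the bench before the foot of the ramp, beside the round stone (either may be the nearer to the robot), turned up to 9 degrees from the board. x and y axes along its sides, z up.
- board: Dark wooden punching board, fixed. Origin: on the bench under the centre of its level top, which is 280 mm (board x) by 170 mm (board y), 12 mm above the bench. Along its whole -y edge a plain aluminium ramp rises evenly from the bench (board y = -155 mm) to the top (y = -85 mm), about 10 degrees. Up the ramp is board +y, within 9 degrees of world +y. z up.
- puck_center (a point): Centre (half-way up) of the round stone, loose, of the same pale stone, 90 mm in diameter and 30 mm high, about 0.5 kg. It lies flat on the bench beside the square slab, their centres about 130 mm apart along board x. To be left alone.
- glue: White plastic glue bottle with a red cap, loose, 56 mm in diameter, 130 mm high, standing on the bench past the far (+y) side of the board. Origin: centre of its underside. To be left alone.
Not all that is in view belongs to the job. What is shaped like the part that bears slab_c but blue, pink or yellow is not meant.

How it is judged:
On the way:
1. the square slab rides on the ramp (y of slab_c in the frame of board between -0.165 and -0.08 m and x of slab_c in the frame of board between -0.12 and 0.12 m and height (world z) of slab_c above 0.018 m), for 0.05 s.
At the end, for the whole second after the job is handed in: The square slab lies still and flat (within 2 degrees) on the board's level top: its centre within 45 mm of the board's centre line along board y and within 100 mm of it along board x (no side overhanging by more than 10 mm), its sides square with the board within 11 degrees (x of slab_c in the frame of board between -0.1 and 0.1 m and y of slab_c in the frame of board between -0.045 and 0.045 m and height (world z) of slab_c between 0.024 and 0.031 m and angle between slab_c's own z axis and vertical below 0.04 rad and (angle between the x axis of slab_c and the x axis of board, either way round below 0.2 rad or angle between the x axis of slab_c and the y axis of board, either way round below 0.2 rad) and linear speed of slab below 0.01 m/s); the robot touches nothing.
It fails at once if the square slab is lifted clear (its centre more than 48 mm above the bench; 27 mm is its height lying on the board) (height (world z) of slab_c above 0.048 m).
It fails at once if the round stone is moved by more than 15 mm (distance of puck_center from where it was at the start of the episode above 0.015 m).
It fails at once if the glue bottle is moved by more than 20 mm (distance of glue from where it was at the start of the episode above 0.02 m).
It also fails if it takes over 34 s, if anything falls off the work surface, if the arm or the gripper's body presses on something with over 40 N, if the wrist force passes 120 N, or if a joint passes its speed limit or range.

## Working session

There is one attempt and no reset: what is moved stays moved. The work goes in short steps, Python scripts to look and compute and a shell command to move; the robot and the scene stay as the last step left them, time stands still between calls to the robot, and variables do not carry over. Pictures are saved under pics/ and viewed, about 8 in all and at most 12, crops included, and the job is handed in when it is done.

```bash
mkdir -p pics; python3 - <<'E'
from station import get_obs, cams
import cv2,numpy as np
o=get_obs();print({k:np.round(v,3) for k,v in o.items()})
for n in("top","side"):
    p,d=cams.camera(n);cv2.imwrite(f"pics/{n}0.png",p[:,:,::-1]);np.savez(f"{n}0.npz",p=p,d=d)
    c=cams.get_calibration(n);print(n,{k:np.round(v,4).tolist() for k,v in c.items()})
E
```

```text
{'time_s': np.float64(0.0), 'qpos': array([ 1.034,  0.3  ,  1.522, -0.   ,  1.321, -0.067]), 'joint_vel': array([-0.001, -0.001, -0.   ,  0.   , -0.001,  0.001]), 'tau': array([ 1.0000e-03, -5.3180e+01, -3.5274e+01,  7.1000e-02,  2.4000e-02,
       -0.0000e+00]), 'ee_pos': array([0.249, 0.49 , 0.224]), 'eef_rot': array([-1.571e+00,  1.000e-03,  1.101e+00]), 'force': array([1.799, 0.172, 0.187]), 'moment': array([ 0.006, -0.04 ,  0.021]), 'grip_width': np.float64(0.094)}
top {'fx': 365.2562, 'fy': 365.2562, 'cx': 320.1685, 'cy': 200.3351, 'dist': [0.0197, 0.0, 0.0, 0.0, 0.0], 'view': [[-0.0152, -0.9996, -0.0256, -0.0005], [-0.9958, 0.0175, -0.0897, 0.4036], [0.0901, 0.0242, -0.9956, 1.0668], [0.0, 0.0, 0.0, 1.0]]}
side {'fx': 477.6571, 'fy': 477.6571, 'cx': 321.4185, 'cy': 206.216, 'dist': [-0.0579, 0.0, 0.0, 0.0, 0.0], 'view': [[-0.9663, -0.2574, -0.0014, 0.396], [-0.1989, 0.7501, -0.6307, 0.1191], [0.1634, -0.6092, -0.776, 1.2775], [0.0, 0.0, 0.0, 1.0]]}
```

View pics/top0.png

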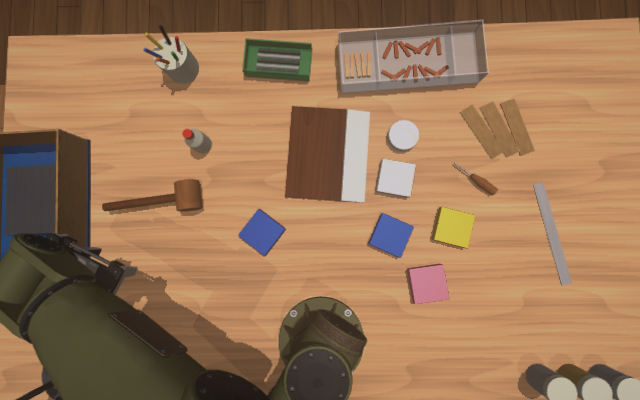

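View pics/side0.png

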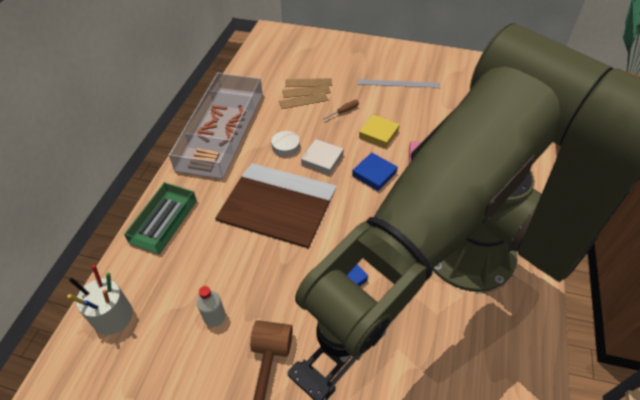

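The square slab (396,178) is the nearer of the pair to the robot, the round stone is at (404,135), the ramp at (356,155) and the board top around (317,153). The glue is at (195,140).

```bash
cat > h.py <<'E'
import cv2,numpy as np
from station import cams
def ray(n,px,z,c=None):
    c=c or cams.get_calibration(n);K=np.array([[c['fx'],0,c['cx']],[0,c['fy'],c['cy']],[0,0,1]])
    V=np.array(c['view']);R,t=V[:3,:3],V[:3,3]
    u=cv2.undistortPoints(np.float64(px).reshape(-1,1,2),K,np.array(c['dist'])).reshape(-1,2)
    d=np.c_[u,np.ones(len(u))]@R;o=-R.T@t
    return (o+d*((z-o[2])/d[:,2])[:,None])[:,:2]
def blob(m,seed):
    n,l=cv2.connectedComponents(m.astype(np.uint8));return (l==l[seed[1],seed[0]])
def rect(n,m,z,c=None):
    k=max(cv2.findContours(m.astype(np.uint8),cv2.RETR_EXTERNAL,cv2.CHAIN_APPROX_NONE)[0],key=cv2.contourArea)
    w=ray(n,k,z,c);return cv2.minAreaRect((w*1000).astype(np.float32)),w
E
python3 - <<'E'
from h import *
p=np.load('top0.npz')['p'].astype(int);hsv=cv2.cvtColor(p.astype(np.uint8),cv2.COLOR_RGB2HSV)
for s in((396,178),(404,135),(356,155),(317,140),(194,140)):print(s,p[s[1],s[0]],hsv[s[1],s[0]])
w=(hsv[...,1]<40)&(hsv[...,2]>195)
for nm,s,z in(("slab",(396,178),.03),("puck",(404,135),.03),("ramp",(356,155),.006)):
    m=blob(w,s);print(nm,m.sum(),rect("top",m,z)[0])
b=(abs(hsv-hsv[140,317]).max(-1)<45)&(p.sum(-1)<260)
m=blob(b,(317,140));m=cv2.morphologyEx(m.astype(np.uint8),cv2.MORPH_OPEN,np.ones((5,5)));r=rect("top",m,.012)[0];print("board",m.sum(),r,cv2.boxPoints(r).tolist())
E
```

```text
(396, 178) [206 201 204] [162   6 206]
(404, 135) [205 200 204] [156   6 205]
(356, 155) [204 200 196] [ 15  10 204]
(317, 140) [104  66  47] [ 10 140 104]
(194, 140) [142 133 115] [ 20  48 142]
slab 1055 ((467.2903137207031, -231.63597106933594), (96.02703857421875, 94.69657897949219), 78.24433898925781)
puck 650 ((594.9080810546875, -258.0155029296875), (84.20561981201172, 82.67108154296875), 42.74546813964844)
ramp 1997 ((540.4342041015625, -116.45307922363281), (66.84577941894531, 278.4429016113281), 85.12476348876953)
board 721 ((531.3135375976562, 16.65195655822754), (42.907901763916016, 232.76390075683594), 83.29244995117188) [[413.22235107421875, 8.938451766967773], [644.3930053710938, -18.248746871948242], [649.4047241210938, 24.365461349487305], [418.23406982421875, 51.55265808105469]]
```

```bash
python3 -m handwheel '[{"fingers":0.5,"x":-0.0358,"y":0,"z":-0.032,"spin":6.8},{"fingers":0.5,"x":-0.0716,"y":0,"z":-0.064,"spin":13.6},{"fingers":0.5,"x":-0.1074,"y":0,"z":-0.096,"spin":20.4},{"fingers":0.5,"x":-0.1432,"y":0,"z":-0.128,"spin":27.2},{"fingers":0.5,"x":-0.179,"y":0,"z":-0.16,"spin":34},{"fingers":0.5,"x":-0.2148,"y":0,"z":-0.192,"spin":40.8},{"fingers":0.5,"x":-0.2506,"y":0,"z":-0.224,"spin":47.6},{"fingers":0.5,"x":-0.2864,"y":0,"z":-0.256,"spin":54.4},{"fingers":0.5,"x":-0.3222,"y":0,"z":-0.288,"spin":61.2},{"fingers":0.5,"x":-0.358,"y":0,"z":-0.32,"spin":68}]'
```

```text
time_s: 1.1
ee_pos: [0.3722, 0.0244, 0.2246]
eef_rot: [-1.571, -0.0, -0.091]
force: [0.9, 0.5, 0.1]
grip_width: 0.0706
```

```bash
python3 -m handwheel '[{"fingers":0.5,"x":0.013,"y":0,"z":-0.036,"spin":0},{"fingers":0.5,"x":0.027,"y":0,"z":-0.076,"spin":0},{"fingers":0.5,"x":0.042,"y":0,"z":-0.118,"spin":0},{"fingers":0.5,"x":0.057,"y":0,"z":-0.16,"spin":0},{"fingers":0.5,"x":0.072,"y":0,"z":-0.202,"spin":0},{"fingers":0.5,"x":0.087,"y":0,"z":-0.244,"spin":0},{"fingers":0.5,"x":0.102,"y":0,"z":-0.286,"spin":0},{"fingers":0.5,"x":0.117,"y":0.02,"z":-0.327,"spin":0},{"fingers":0.5,"x":0.117,"y":0.06,"z":-0.327,"spin":0},{"fingers":0.5,"x":0.117,"y":0.1,"z":-0.327,"spin":0}]'
python3 - <<'E'
from h import *
from station import get_obs
o=get_obs();c=cams.get_calibration("wrist");p,d=cams.camera("wrist");print(o['ee_pos'],o['eef_rot'],o['qpos'])
cv2.imwrite("pics/w1.png",p[:,:,::-1]);np.savez("w1.npz",p=p,V=c['view'])
p,d=cams.camera("top");cv2.imwrite("pics/t1.png",p[:,:,::-1])
E
```

```text
time_s: 2.1
ee_pos: [0.4605, -0.3105, 0.1227]
eef_rot: [-1.571, -0.0, -0.087]
force: [0.1, 0.6, -0.4]
grip_width: 0.0708
[ 0.46051829 -0.3104873   0.12271809] [-1.57080590e+00 -4.72383148e-05 -8.73929709e-02] [-6.59161720e-01  4.15327893e-01  1.61460097e+00  1.95390911e-05
  1.11161889e+00 -5.71777408e-01]
```

View pics/w1.png

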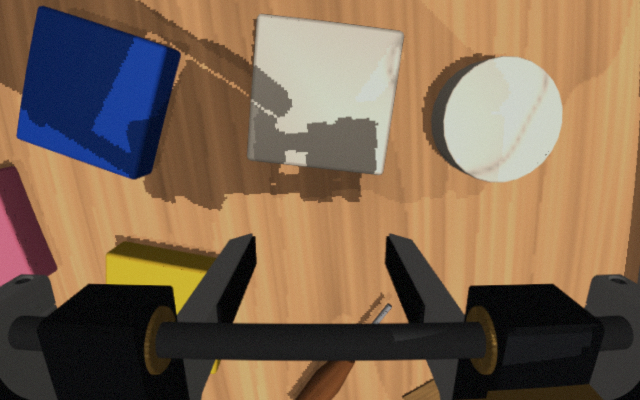

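View pics/t1.png

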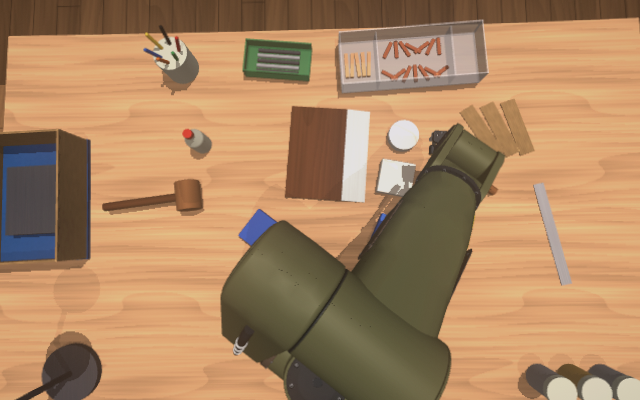

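The wrist view shows the slab corners at about (259,14), (404,33), (381,173) and (248,158). The yellow slab's corner (~(218,258)) is close to the left finger's path, so I'll check that clearance.

```bash
python3 - <<'E'
from h import *
c=cams.get_calibration("wrist");O=np.array([.5506,.0031]);a=-.0855
R=np.array([[np.cos(a),np.sin(a)],[-np.sin(a),np.cos(a)]])
f=lambda px,z:print(np.round((R@(ray("wrist",px,z,c)-O).T).T*1000,1).tolist())
f([(259,14),(404,33),(381,173),(248,158)],.03)
f([(120,240),(107,253),(218,258)],.03)
f([(503,119),(443,119),(562,119)],.03)
t=np.load('top0.npz')['p'];h=cv2.cvtColor(t,cv2.COLOR_RGB2HSV)
y=blob((h[...,1]>120)&(abs(h[...,0].astype(int)-27)<6),(455,228));r=rect("top",y,.03)[0];print(r,np.round((R@(cv2.boxPoints(r)/1000-O).T).T*1000).tolist())
E
```

```text
[[-105.7, -182.4], [-10.4, -194.2], [-22.4, -288.1], [-116.9, -277.4]]
[[-220.8, -340.2], [-233.5, -351.3], [-144.2, -354.1]]
[[62.4, -249.2], [19.4, -249.9], [106.6, -248.1]]
((318.9132080078125, -392.4681701660156), (98.40049743652344, 97.46128845214844), 74.2894287109375) [[-254.0, -453.0], [-158.0, -471.0], [-140.0, -375.0], [-236.0, -356.0]]
```

```bash
python3 -m handwheel '[{"fingers":0.5,"x":0,"y":0.02,"z":0,"spin":0},{"fingers":0.5,"x":0,"y":0.045,"z":0,"spin":0},{"fingers":0.5,"x":0,"y":0.07,"z":0,"spin":0},{"fingers":0.5,"x":0,"y":0.09,"z":0,"spin":0},{"fingers":0.5,"x":0,"y":0.099,"z":0,"spin":0},{"fingers":0.5,"x":0,"y":0.099,"z":0.006,"spin":0},{"fingers":0.5,"x":0,"y":0.099,"z":0.013,"spin":0},{"fingers":0.5,"x":0,"y":0.099,"z":0.02,"spin":0},{"fingers":0.5,"x":0,"y":0.099,"z":0.027,"spin":0},{"fingers":0.5,"x":0,"y":0.099,"z":0.034,"spin":0}]'
python3 -m handwheel '[{"fingers":0.5,"x":0,"y":0,"z":0.007,"spin":0},{"fingers":0.5,"x":0,"y":0,"z":0.014,"spin":0},{"fingers":0.5,"x":0,"y":0,"z":0.021,"spin":0},{"fingers":0.5,"x":0,"y":0,"z":0.028,"spin":0},{"fingers":0.5,"x":0,"y":0,"z":0.035,"spin":0},{"fingers":0.5,"x":0,"y":0,"z":0.042,"spin":0},{"fingers":0.5,"x":0,"y":0,"z":0.049,"spin":0},{"fingers":0.5,"x":0,"y":0,"z":0.056,"spin":0},{"fingers":0.5,"x":0,"y":0,"z":0.063,"spin":0},{"fingers":0.5,"x":0,"y":0,"z":0.066,"spin":0}]'
python3 - <<'E'
from h import *
p,d=cams.camera("wrist");cv2.imwrite("pics/w2.png",p[:,:,::-1])
E
```

```text
time_s: 3.2
ee_pos: [0.4645, -0.2757, 0.0266]
eef_rot: [-1.573, -0.002, -0.086]
force: [-0.6, -6.7, 4.5]
grip_width: 0.0706
time_s: 4.2
ee_pos: [0.4697, -0.2098, 0.0262]
eef_rot: [-1.572, -0.001, -0.085]
force: [-0.8, -7.4, 4.2]
grip_width: 0.0703
```

View pics/w2.png

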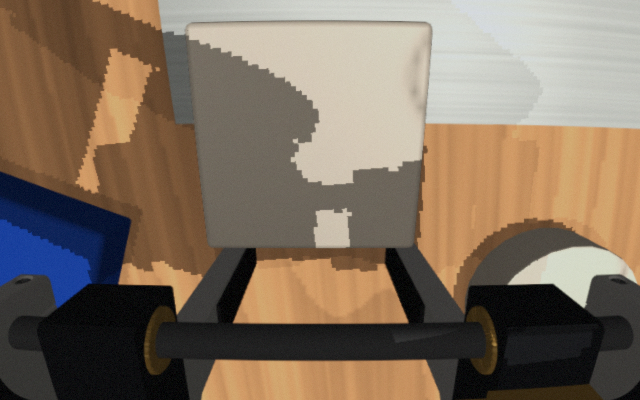

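```bash
python3 -m handwheel '[{"fingers":0.5,"x":0,"y":0,"z":0.008,"spin":0},{"fingers":0.5,"x":0,"y":0,"z":0.016,"spin":0},{"fingers":0.5,"x":0,"y":0,"z":0.024,"spin":0},{"fingers":0.5,"x":0,"y":-0.001,"z":0.032,"spin":0},{"fingers":0.5,"x":0,"y":-0.001,"z":0.04,"spin":0},{"fingers":0.5,"x":0,"y":-0.002,"z":0.048,"spin":0},{"fingers":0.5,"x":0,"y":-0.003,"z":0.056,"spin":0},{"fingers":0.5,"x":0,"y":-0.005,"z":0.064,"spin":0},{"fingers":0.5,"x":0,"y":-0.007,"z":0.072,"spin":0},{"fingers":0.5,"x":0,"y":-0.008,"z":0.08,"spin":0}]'
python3 - <<'E'
from h import *
p,d=cams.camera("side");cv2.imwrite("pics/s3.png",p[:,:,::-1])
E
```

```text
time_s: 5.25
ee_pos: [0.4766, -0.1299, 0.0341]
eef_rot: [-1.572, -0.001, -0.086]
force: [-1.5, -7.4, 3.6]
grip_width: 0.0704
```

View pics/s3.png

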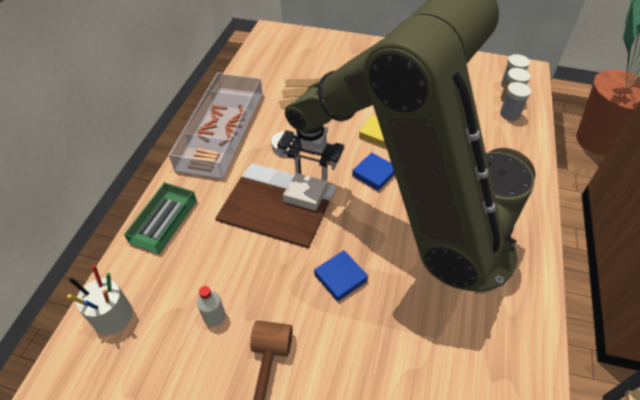

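The slab at (305,190) is straddling the ramp crest, straight in front of the fingers. I'll carry on with the push.

```bash
python3 -m handwheel '[{"fingers":0.5,"x":0,"y":-0.001,"z":0.008,"spin":0},{"fingers":0.5,"x":0,"y":-0.003,"z":0.016,"spin":0},{"fingers":0.5,"x":0,"y":-0.004,"z":0.024,"spin":0},{"fingers":0.5,"x":0,"y":-0.005,"z":0.032,"spin":0},{"fingers":0.5,"x":0,"y":-0.006,"z":0.04,"spin":0},{"fingers":0.5,"x":0,"y":-0.006,"z":0.048,"spin":0},{"fingers":0.5,"x":0,"y":-0.006,"z":0.056,"spin":0},{"fingers":0.5,"x":0,"y":-0.006,"z":0.064,"spin":0},{"fingers":0.5,"x":0,"y":-0.006,"z":0.072,"spin":0},{"fingers":0.5,"x":0,"y":-0.006,"z":0.078,"spin":0}]'
python3 -m handwheel '[{"fingers":0.5,"x":0,"y":0,"z":-0.005,"spin":0},{"fingers":0.5,"x":0,"y":0,"z":-0.015,"spin":0},{"fingers":0.5,"x":0,"y":-0.01,"z":-0.03,"spin":0},{"fingers":0.5,"x":0,"y":-0.03,"z":-0.05,"spin":0},{"fingers":0.5,"x":0,"y":-0.06,"z":-0.075,"spin":0},{"fingers":0.5,"x":0,"y":-0.09,"z":-0.1,"spin":0},{"fingers":0.5,"x":0,"y":-0.12,"z":-0.125,"spin":0},{"fingers":0.5,"x":0,"y":-0.14,"z":-0.145,"spin":0},{"fingers":0.5,"x":0,"y":-0.15,"z":-0.155,"spin":0},{"fingers":0.5,"x":0,"y":-0.15,"z":-0.155,"spin":0}]'
python3 - <<'E'
from h import *
p,d=cams.camera("top");cv2.imwrite("pics/t4.png",p[:,:,::-1])
h=cv2.cvtColor(p,cv2.COLOR_RGB2HSV);w=(h[...,1]<40)&(h[...,2]>195)
np.savez("t4.npz",p=p,d=d)
E
```

```text
time_s: 6.3
ee_pos: [0.4831, -0.0518, 0.0396]
eef_rot: [-1.571, -0.0, -0.086]
force: [-0.2, -5.9, 4.0]
grip_width: 0.0705
time_s: 7.3
ee_pos: [0.4695, -0.2082, 0.19]
eef_rot: [-1.571, -0.001, -0.088]
force: [0.8, 0.1, -0.9]
grip_width: 0.0707
```

View pics/t4.png

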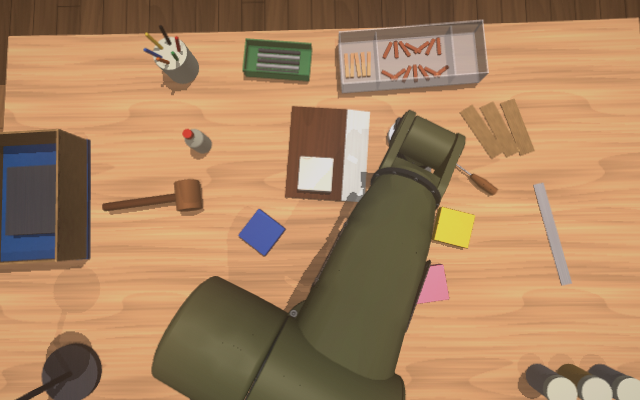

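The slab at (316,174) lies wholly on the dark top. Next I'll check its pose and that the round stone hasn't moved.

```bash
python3 - <<'E'
from h import *
from station import get_obs
O=np.array([550.6,3.1]);a=-.0855
R=np.array([[np.cos(a),np.sin(a)],[-np.sin(a),np.cos(a)]])
p=np.load('t4.npz')['p'];h=cv2.cvtColor(p,cv2.COLOR_RGB2HSV)
m=blob((h[...,1]<60)&(h[...,2]>150),(316,174));r=rect("top",m,.042)[0];print(m.sum(),r,R@(np.array(r[0])-O))
p,d=cams.camera("wrist");cv2.imwrite("pics/w5.png",p[:,:,::-1]);c=cams.get_calibration("wrist")
h=cv2.cvtColor(p,cv2.COLOR_RGB2HSV)
d0=np.load('t4.npz')['d'];ys,xs=np.where(cv2.erode(m.astype(np.uint8),np.ones((5,5))))
V=np.array(cams.get_calibration("top")['view']);k=cams.get_calibration("top");z=d0[ys,xs]
P=(np.c_[(xs-k['cx'])/k['fx']*z,(ys-k['cy'])/k['fy']*z,z]-V[:3,3])@V[:3,:3]
A=np.c_[P[:,:2],np.ones(len(P))];s=np.linalg.lstsq(A,P[:,2],rcond=None)[0];print("top z",np.median(P[:,2]),"slope",s[:2])
o=np.load('top0.npz')['p'];
for n,q in(("before",o),("after",np.load('t4.npz')['p'])):
    h=cv2.cvtColor(q,cv2.COLOR_RGB2HSV);m=blob((h[...,0]<6)&(h[...,1]>150)&(h[...,2]>100),(188,134));print(n,"cap",np.argwhere(m).mean(0))
E
```

```text
1137 ((481.2477722167969, 6.102222442626953), (99.98005676269531, 98.91751098632812), 85.19198608398438) [-69.3552685   -2.93113799]
top z 0.041127855906427244 slope [-0.33441676 -0.07618326]
before cap [133.15151515 187.06060606]
after cap [133.15151515 187.06060606]
```

View pics/w5.png

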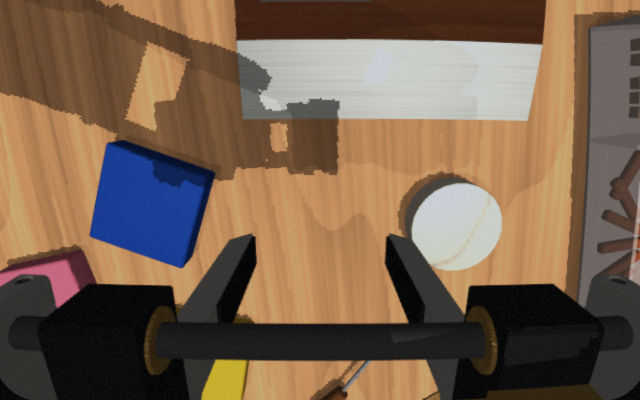

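The fitted slope makes no sense for a slab with its top at the right height, so zero depth readings may be spoiling it. I'll recheck it robustly and measure the round stone as well.

```bash
python3 - <<'E'
from h import *
p=np.load('t4.npz')['p'];d=np.load('t4.npz')['d'];h=cv2.cvtColor(p,cv2.COLOR_RGB2HSV)
m=cv2.erode(blob((h[...,1]<60)&(h[...,2]>150),(316,174)).astype(np.uint8),np.ones((5,5)))
ys,xs=np.where(m);z=d[ys,xs];k=cams.get_calibration("top");V=np.array(k['view'])
P=(np.c_[(xs-k['cx'])/k['fx']*z,(ys-k['cy'])/k['fy']*z,z]-V[:3,3])@V[:3,:3]
print("zeros",(z==0).sum(),len(z));g=abs(P[:,2]-.041)<.012;P=P[g];A=np.c_[P[:,:2],np.ones(len(P))]
s=np.linalg.lstsq(A,P[:,2],rcond=None)[0];print(g.sum(),s[:2],np.std(P[:,2]))
c=cams.get_calibration("wrist");q=cv2.cvtColor(cv2.imread("pics/w5.png"),cv2.COLOR_BGR2HSV)
m=blob((q[...,1]<50)&(q[...,2]>170),(440,220));r=rect("wrist",m,.03,c)[0];print("puck",r)
E
```

```text
zeros 1 866
865 [-0.00837465 -0.00265547] 0.0019124980375018964
puck ((597.4945678710938, -253.15988159179688), (84.95333862304688, 87.91886138916016), 31.834346771240234)
```

```bash
python3 -c "
from station import workorder,get_obs
print(get_obs()['time_s']);print(workorder.hand_in())"
```

```text
7.4
the job is handed in; nothing more can be done
None
```

I pushed the square slab up the ramp with both fingertips against its rear face, and it now lies wholly on the level top. The arm backed clear and I handed the job in at 7.4 s of robot time. The hand-in gives no verdict.

**Slab:** the last camera check put its centre at about (-69, -3) mm in the board frame. It is square with the board to within about 0.1° as measured. Its top is at about 41 mm, which fits lying on the board, and its tilt is about 0.5°.

**Round stone and glue:** the glue cap's pixel position did not change at all. The round stone reads the same to within about 6 mm, which matches the disagreement between the top and wrist cameras. The fingers never went near it.

**Checks that disagreed:**
- My first tilt fit gave a nonsense slope because of one missing depth reading. With that reading left out, the slab came out flat.
- The direct mask of the board was poor, so I worked out the board's pose from the ramp's outline. Board positions are therefore good to only a few mm.

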